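# Put the counter water filter in bypass

### The job

The cartridge of the water filter on the counter is due for a change, so put the filter in bypass without cutting off the water: first push the lever of the bypass valve (in the bare pipe loop that goes round the filter on the robot's side) round until it is fully open, in line with its pipe, and only then push the levers of the two valves at either end of the filter round until both are fully shut, square across their pipe. Push each lever from one side with a fingertip, never taking it between the fingers, and leave the other things on the counter where they are.

Things in the scene. Friction and masses are not known exactly. Their poses are not given: they have to be found in the camera images.
- filter_station: Fixed filter station: grey plate 235 x 600 x 6 mm on the counter, 22 mm copper pipes with axis 55 mm above the counter. Origin on the counter under the middle of the white filter cartridge (62 mm dia., 186 long, lying along y, top 86 mm high). Main pipe along y at x = 0, bypass loop parallel to it at x = -130 mm (the robot's side). Apart from stems and levers all is below 90 mm.
- bypass_lever (a joint): Lever of the bypass valve: 0 = fully open, pointing to +y of the station (in line with the loop); 1.571 = fully shut, pointing to +x of the station (towards the filter). It starts at or nearly at shut. Opening turns it anticlockwise seen from above.
- left_lever (a joint): Lever of the valve at the filter's left (+y) end: 0 = fully open, pointing outward to +y of the station; 1.571 = fully shut, pointing to -x of the station (towards the robot). It starts open or a little turned. Shutting turns it anticlockwise seen from above.
- right_lever (a joint): Lever of the valve at the filter's right (-y) end: 0 = fully open, pointing outward to -y of the station; 1.571 = fully shut, pointing to -x of the station (towards the robot). It starts open or a little turned. Shutting turns it clockwise seen from above.
- bypass_lever_pivot (a point): On the stem axis (vertical) of the bypass ball valve, in the middle of the loop (station x -130, y 0 mm), at lever height, 118 mm above the counter. All three levers: flat, level, black sleeve 20 mm wide, 12 mm high, from 37 to 105 mm from the stem axis; in line with the pipe = open, square across = shut.
- left_lever_pivot (a point): On the vertical stem axis of the valve at the filter's left end (station x 0, y +145 mm), at lever height, 118 mm above the counter. All levers are stiff, with a hard stop at each end, and stay where they are left: about 0.45 N m, i.e. 6 to 7 N pushed sideways at mid-sleeve. Pipe, tees and valve bodies under the levers' sweep reach 76 mm at most, except at the stems.
- right_lever_pivot (a point): On the vertical stem axis of the valve at the filter's right end (station x 0, y -145 mm), at lever height, 118 mm above the counter.
- bypass_lever_grip (a point): Centre of the bypass lever's black sleeve, 70 mm from the stem axis; moves with the lever. Its x axis points outward along the lever, z up.
- left_lever_grip (a point): Centre of the left lever's black sleeve, 70 mm from the stem axis; x axis outward along the lever, z up.
- right_lever_grip (a point): Centre of the right lever's black sleeve, 70 mm from the stem axis; x axis outward along the lever, z up.
- spare_cartridge: Loose spare filter cartridge standing upright on the counter beside one end of the station, white with grey ends, 62 mm in diameter, 190 mm tall; origin at the centre of its underside. To be left alone.
- tall_tin: Loose food tin with a plain paper band, 74 mm in diameter, 110 mm tall, standing beside the other end of the station; origin at the centre of its underside. To be left alone.
- small_tin: Loose food tin, 74 mm in diameter, 56 mm tall, standing on the far side of the station near its left end; origin at the centre of its underside. To be left alone.
- muffin_pack: Loose clear clamshell pack of six muffins, 145 x 195 x 70 mm, on the far side of the station; origin at the centre of its underside. To be left alone.

How it is judged:
On the way, in this order (a step that is already met when the one before it is completed fails the run):
1. the bypass valve is fully open (lever within 0.15 rad of in line with its pipe) (value of joint bypass_lever below 0.15 rad), for 0.2 s.
2. both filter valves are fully shut (levers within 0.15 rad of square across the pipe) (value of joint each of left_lever, right_lever above 1.42 rad), for 0.2 s.
At the end, for the whole second after the job is handed in: The bypass lever lies within 0.15 rad (9 degrees) of in line with its pipe and both filter-valve levers within 0.15 rad of square across theirs; the spare cartridge, both tins and the muffin pack are within 20 mm of where they stood (all of step 2 and value of joint bypass_lever below 0.15 rad and distance of each of spare_cartridge, tall_tin, small_tin, muffin_pack from where it was at the start of the episode below 0.02 m); the robot touches nothing.
It fails at once if the water is cut off: a filter valve is more than half shut while the bypass is less than half open (value of joint bypass_lever above 0.8 rad and value of joint any of left_lever, right_lever above 0.8 rad).
It fails at once if a lever is taken between the fingers (the grasp point between the pads lies inside its sleeve) ((x of the grasp point in the frame of bypass_lever_grip between -0.04 and 0.04 m and y of the grasp point in the frame of bypass_lever_grip between -0.006 and 0.006 m and z of the grasp point in the frame of bypass_lever_grip between -0.015 and 0.015 m) or (x of the grasp point in the frame of left_lever_grip between -0.04 and 0.04 m and y of the grasp point in the frame of left_lever_grip between -0.006 and 0.006 m and z of the grasp point in the frame of left_lever_grip between -0.015 and 0.015 m) or (x of the grasp point in the frame of right_lever_grip between -0.04 and 0.04 m and y of the grasp point in the frame of right_lever_grip between -0.006 and 0.006 m and z of the grasp point in the frame of right_lever_grip between -0.015 and 0.015 m)).
It fails at once if something that should be left alone is moved or lifted by more than 20 mm (distance of any of spare_cartridge, tall_tin, small_tin, muffin_pack from where it was at the start of the episode above 0.02 m).
It also fails if it takes over 56 s, if anything falls off the work surface, if the arm or the gripper's body presses on something with over 40 N, if the wrist force passes 120 N, or if a joint passes its speed limit or range.

### The arm

A 6-joint arm with a two-finger parallel gripper is mounted at the origin on the work surface. World frame = base frame: x ahead of the robot, y to its left, z up, the work surface at z = 0. Lengths are in m, angles in rad, forces in N, time in s.
With the tool pointing down it reaches from about 0.375 to 0.975 m from the base axis. Payload 3.8 kg.
Tool frame: the origin (TCP) lies at the very end of the fingers, on their centre line; the grasp point (between the pads) lies 19 mm behind it; z points along the fingers, y is the direction in which the jaws open and shut (so a half turn about z gives the same grasp; the last joint's range is limited). The gripper opens to 85 mm and grips with 20 to 120 N. Pads are 22 mm wide; open, the fingers measure 114 mm over their backs; the gripper's body (76 mm by 85 mm) begins 54 mm behind the grasp point. The pads swing forward as they close: fully open they stand 13 mm farther back than shut.
Start: joints at [1.233, 0.264, 1.604, -0, 1.274, -0.037], TCP at [0.2, 0.645, 0.231] pointing down, gripper open.
Joint ranges: [-2.63, 2.63], [-0.94, 2.18], [0.31, 2.57], [-1.31, 4.45], [0, 2.66], [-2.55, 2.55]. Speed limits (rad/s): [2.57, 2.57, 3.14, 3.14, 3.14, 3.14].

### API

Orientations are given as a rotation vector (axis times angle).
In Python, from workcell import read_state, read_camera, camera_info, finish_job gives the robot as it stands. The module is installed in compiled form; this text tells all that it offers.
- The arm moves only by the tool play_rows, never from a script. Its argument "motion" is a list of rows, each a list of 5 numbers: the shift along the tool's x, y, z in units of 1000 mm (1.0 is 1000 mm), then the turn about the tool's z in units of 2 pi rad (1.0 is 2 pi rad), then the finger opening in mm, from 0 to 85.4. A call has 1 to 5 rows; each row shifts and turns the commanded pose from where the row before left it, along the tool's axes as they then stand; what a row does not reach is not made up. A row lasts 1/8 s, in which the tool goes at most 62.5 mm and 10.7 degrees, less where a joint would pass 70% of its speed; a pose out of reach is approached as far as the arm can. A call with a number of a shift or a turn outside -1 to 1 is refused whole. A call with a gripper value outside its range is refused whole. The fingers move at their own pace and stop on an object; "squeeze" is the grip in N (left out, the last holds). Time passes only in rows, so rows that do not move let the fingers close. It gives the time, the measured TCP pose, the force and the opening at its end, in the units of the state.
- read_state(): the state, without advancing time (a new reading comes with each control period).
- read_camera(name): name is "side" or "top" or "wrist"; returns the picture (384x512x3 uint8, red, green, blue); there is no depth.
- camera_info(name): a dict with "intrinsics" (3x3 intrinsics, pixels), "pose" (4x4, takes a point from camera to world coordinates). Camera axes: x right, y down, z forward; pixel columns grow to the right and rows downward; lengths in m; the calibration is good to about 2 mm. A picture is of the moment at which its call begins: read the wrist's pose just before it. camera_info takes no time and is no camera call; for the wrist camera it gives the pose at the moment of the call.
- finish_job(): hands the job in, once; it reports no verdict.
The state is a dict: "time": time; "q": joint angles; "joint_vel": joint speeds; "joint_torque": joint torques, N m; "tool_pos": TCP position; "tcp_rot": TCP orientation; "wrist_force": force on the tool from outside, world axes, zero at the start; "torque": the same for the moment, N m; "width": opening from 0.0 (shut) to 1.0 (fully open).
Only numpy, scipy, OpenCV 4.12 (cv2) and the standard library are available. Lean on these libraries where they do the work, as an engineer would, in place of code of your own. Each camera call takes 0.05 s, during which the arm holds its last target. There are 200 camera calls.

## Working session

There is one attempt and no reset: what is moved stays moved. The work goes in short steps, Python scripts to look and compute and a tool call to move; the robot and the scene stay as the last step left them, time stands still between calls to the robot, and variables do not carry over. Pictures are saved under pics/ and viewed, about 8 in all and at most 12, crops included, and the job is handed in when it is done.

Besides the shell and the picture viewer there is one more tool, called after ">>>" as name([rows], argument=value, ...), one row to a line, values as JSON. play_rows: Moves the arm, as the interface text tells. Shifts and turns lie within -1 to 1; 1 stands for 1000 mm of shift or 2 pi rad of turn. Its arguments: {"type":"object","properties":{"motion":{"type":"array","items":{"type":"array","items":{"type":"number"}}},"squeeze":{"type":"number"}},"required":["motion"]}

```bash
mkdir -p pics
python3 - <<'E'
from workcell import *
import cv2,numpy as np
for n in("top","side"):
    im=read_camera(n); cv2.imwrite(f"pics/{n}0.png",cv2.resize(im[:,:,::-1],(800,600),interpolation=cv2.INTER_CUBIC))
    c=camera_info(n); print(n,np.round(c["intrinsics"],1).tolist(),np.round(c["pose"],3).tolist())
s=read_state();print({k:np.round(v,3).tolist() for k,v in s.items()})
E
```

```text
top [[478.0, 0.0, 260.5], [0.0, 478.0, 190.9], [0.0, 0.0, 1.0]] [[0.021, -0.977, 0.213, 0.328], [-1.0, -0.022, 0.0, 0.016], [0.004, -0.213, -0.977, 1.493], [0.0, 0.0, 0.0, 1.0]]
side [[367.3, 0.0, 258.1], [0.0, 367.3, 188.1], [0.0, 0.0, 1.0]] [[-0.992, -0.081, 0.092, 0.511], [-0.123, 0.69, -0.713, 0.851], [-0.006, -0.719, -0.695, 0.942], [0.0, 0.0, 0.0, 1.0]]
{'time': 0.1, 'q': [1.233, 0.265, 1.605, -0.0, 1.274, -0.037], 'joint_vel': [0.0, -0.003, -0.002, -0.001, 0.0, 0.002], 'joint_torque': [0.0, -51.671, -36.859, -0.0, 0.006, 0.0], 'tool_pos': [0.2, 0.644, 0.23], 'tcp_rot': [-0.471, -3.106, 0.003], 'wrist_force': [-0.861, 0.292, -0.379], 'torque': [0.014, -0.017, -0.04], 'width': 1.004}
```

View pics/top0.png

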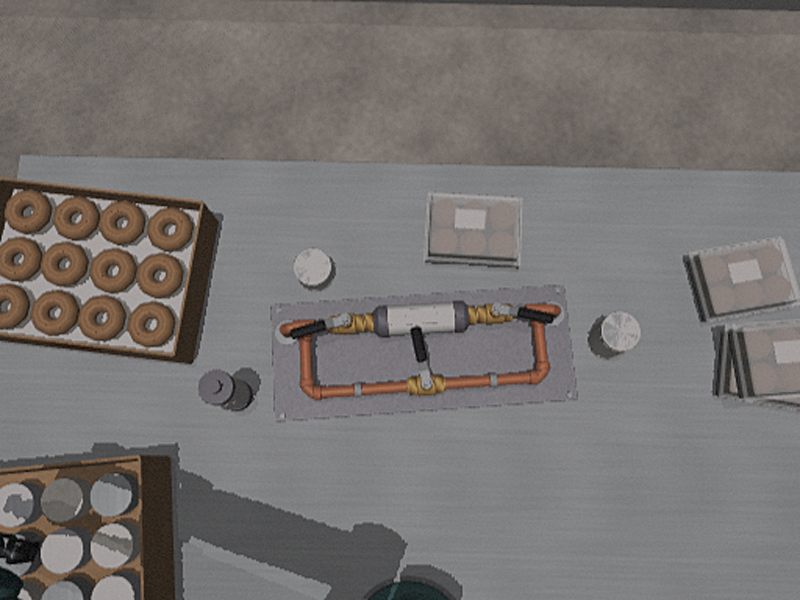

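View pics/side0.png

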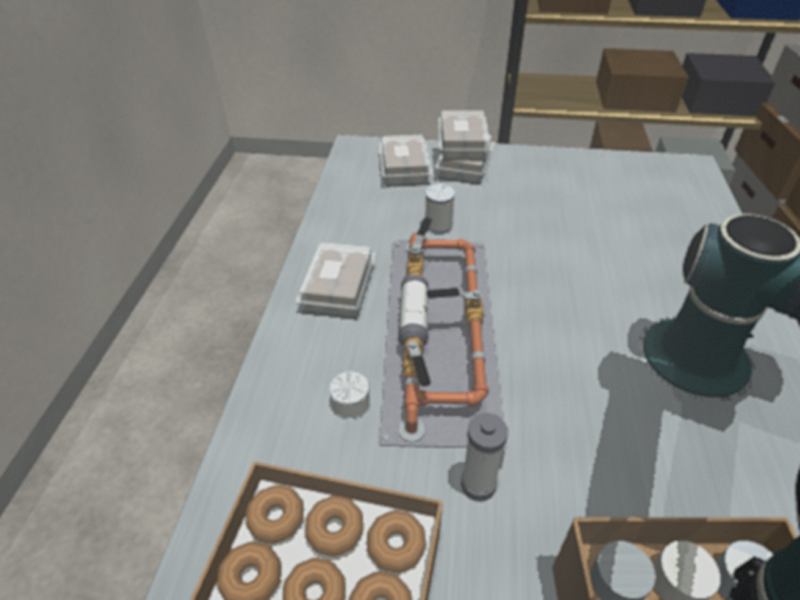

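The top view shows the plate corners at about (273,303), (563,286), (577,398) and (280,420). The sleeve tips are at bypass (415,328), left (292,334) and right (557,319). The side view agrees.

```bash
cat > h.py <<'E'
from workcell import *
import cv2,numpy as np
def ray(n,u,v,z,s=0.64):
    c=camera_info(n);K=np.array(c["intrinsics"]);T=np.array(c["pose"])
    d=T[:3,:3]@np.linalg.inv(K)@[u*s,v*s,1];return (T[:3,3]+d*(z-T[2,3])/d[2])[:2]
def proj(n,P,s=0.64):
    c=camera_info(n);K=np.array(c["intrinsics"]);T=np.array(c["pose"])
    p=K@(T[:3,:3].T@(np.array(P)-T[:3,3]));return p[:2]/p[2]/s
E
python3 - <<'E'
from h import *
co=np.array([ray("top",*p,.006) for p in [(273,303),(563,286),(577,398),(280,420)]])
print(co.round(3), np.linalg.norm(np.roll(co,-1,0)-co,axis=1))
y=(co[0]+co[3]-co[1]-co[2]);th=np.arctan2(-y[0],y[1]);print("yaw",th)
R=np.array([[np.cos(th),-np.sin(th)],[np.sin(th),np.cos(th)]])
for nm,p,q in[("byp",(425,380),(415,328)),("left",(342,320),(292,334)),("right",(497,310),(557,319))]:
    a=ray("top",*p,.122);b=ray("top",*q,.122);d=R.T@(b-a);print(nm,a,b,np.linalg.norm(d),"ang",np.degrees(np.arctan2(d[1],d[0])))
a=ray("top",342,320,.122);b=ray("top",497,310,.122);print("origin from pivots",(a+b)/2,np.linalg.norm(a-b), "bypass->",ray("top",425,380,.122)+R@[.13,0],"centre plate (st)",R.T@(co.mean(0)-(a+b)/2))
for n,p,z in[("cart",(216,385),.19),("tall",(621,331),.11),("small",(314,267),.056)]:print(n,ray("top",*p,z))
# subpixel-ish crop of station
im=read_camera("top");cv2.imwrite("pics/crop.png",cv2.resize(im[175:275,170:375,::-1],(800,390),interpolation=cv2.INTER_CUBIC))
E
```

```text
[[ 0.636  0.289]
 [ 0.684 -0.302]
 [ 0.457 -0.324]
 [ 0.401  0.261]] [0.59299997 0.22870751 0.58841104 0.23626538]
yaw 0.08830152564968177
byp [ 0.47365354 -0.01943961] [0.57008391 0.00073959] 0.0985191152749964 ang 6.759964612181291
left [0.58225641 0.13726679] [0.55377825 0.22909284] 0.09614066504697352 ang 102.17100837194197
right [ 0.60765368 -0.15223375] [ 0.5929503  -0.26435793] 0.11308413186272878 ang -102.53014416189437
origin from pivots [ 0.59495504 -0.00748348] 0.29061242773273543 bypass-> [ 0.60314706 -0.00797533] centre plate (st) [-0.0512097  -0.00691387]
cart [0.44989996 0.34582644]
tall [ 0.57493931 -0.38671118]
small [0.70028423 0.20293354]
```

View pics/crop.png

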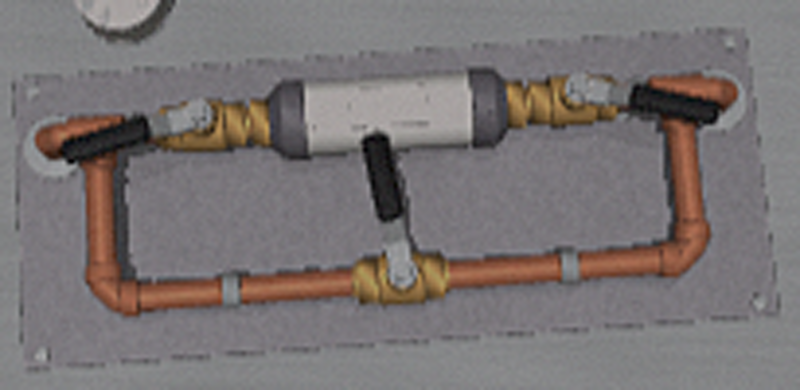

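Crop, scale 3.9: stems are at left (200,113), right (580,88) and bypass (402,273). Sleeve ends (inner, tip) are left (148,128)-(66,152), right (635,92)-(717,110) and bypass (388,215)-(376,138). I'll fit the station pose and lever angles to these.

Run:
```python
from h import *
from scipy.optimize import least_squares
o=lambda p:(170+p[0]/3.902,175+p[1]/3.9)
sl=dict(b=[(388,215),(376,138)],l=[(148,128),(66,152)],r=[(635,92),(717,110)])
cor=[(12,77),(752,29),(779,313),(25,368)]; cl=[(.1175,.3),(.1175,-.3),(-.1175,-.3),(-.1175,.3)]
piv=dict(b=(-.13,0),l=(0,.145),r=(0,-.145)); base=dict(b=90,l=90,r=-90)
ang=lambda k,q:{'b':np.pi/2-q,'l':np.pi/2+q,'r':-np.pi/2-q}[k]
def f(p):
    x,y,t,px=p[:4];q=dict(zip('blr',p[4:]));R=np.array([[np.cos(t),-np.sin(t)],[np.sin(t),np.cos(t)]]);r=[]
    W=lambda s,z:np.r_[R@np.array(s)+[x,y],z]
    for k in 'blr':
        for rad,pt in zip((.037,.105),sl[k]):
            r+=list(proj("top",W(np.array(piv[k])+rad*np.array([np.cos(ang(k,q[k])),np.sin(ang(k,q[k]))]),.121),1)-o(pt))
    for c,pt in zip(cl,cor): r+=list((proj("top",W((c[0]+px,c[1]),.006),1)-o(pt)))
    return np.array(r)
s=least_squares(f,[.6,-.01,.09,-.05,1.5,.2,.2],loss='soft_l1');print(s.x.round(4));print(f(s.x).round(1).reshape(-1,2).tolist())
x,y,t=s.x[:3];R=np.array([[np.cos(t),-np.sin(t)],[np.sin(t),np.cos(t)]])
for k in piv:print(k,R@np.array(piv[k])+[x,y])
```

```text
[ 0.6007 -0.0118  0.0912 -0.0574  1.4365  0.2518  0.2634]
[[1.3, 1.4], [-0.4, -1.6], [0.5, -0.7], [-0.8, 0.4], [-0.9, 0.2], [1.0, -0.0], [0.6, -0.0], [-1.4, -0.4], [0.4, 0.4], [-0.4, 0.0]]
b [ 0.47120896 -0.02363967]
l [0.58746679 0.13259451]
r [ 0.61387118 -0.15620094]
```

>>> play_rows([
  [0,0,-0.01,-0.0208,0],
  [0,0,-0.01,-0.0208,0],
  [0,0,0,-0.0209,0],
  [0,0,0,0,0],
])

```text
time: 0.65
tool_pos: [0.1999, 0.6445, 0.2509]
tcp_rot: [0.142, -3.138, 0.001]
wrist_force: [-0.7, -0.7, -0.3]
width: 0.147
```

```bash
cat >> h.py <<'E'
from scipy.spatial.transform import Rotation as Ro
O=np.array([.6007,-.0118]);TH=.0912
def st(p): c,s=np.cos(TH),np.sin(TH);return np.array([[c,s],[-s,c]])@(np.array(p)[:2]-O)
def show():
    s=read_state();M=Ro.from_rotvec(s["tcp_rot"]).as_matrix()
    print("t",round(s["time"],2),"st mm",(st(s["tool_pos"])*1000).round(1),"z",round(s["tool_pos"][2]*1000,1),"tooly deg in st",round(np.degrees(np.arctan2(M[1,1],M[0,1])-TH),2),"F",np.round(s["wrist_force"],1),"w",round(s["width"],3),"q",np.round(s["q"],2))
E
python3 -c "from h import *;show()"
```

```text
t 0.65 st mm [-339.4  690.1] z 250.9 tooly deg in st 89.96 F [-0.7 -0.7 -0.3] w 0.147 q [ 1.23  0.25  1.58  0.    1.31 -0.43]
```

>>> play_rows([
  [-0.02,-0.048,0,0,0],
  [-0.02,-0.048,0,0,0],
  [-0.02,-0.048,0,0,0],
  [-0.02,-0.048,0,0,0],
  [-0.02,-0.048,0,0,0],
])

```text
time: 1.27
tool_pos: [0.322, 0.4132, 0.2509]
tcp_rot: [0.14, -3.138, 0.001]
wrist_force: [1.0, 0.1, -0.2]
width: 0.002
```

>>> play_rows([
  [-0.02,-0.048,0,0,0],
  [-0.02,-0.048,0,0,0],
  [-0.02,-0.048,0,0,0],
  [-0.02,-0.048,0,0,0],
  [-0.02,-0.048,0,0,0],
])

```text
time: 1.9
tool_pos: [0.4435, 0.1834, 0.2511]
tcp_rot: [-0.14, 3.138, 0.0]
wrist_force: [0.2, 1.0, 0.5]
width: -0.0
```

>>> play_rows([
  [-0.02,-0.048,0,0,0],
  [-0.02,-0.048,0,0,0],
  [-0.02,-0.048,0,0,0],
  [-0.02,-0.048,0,0,0],
  [0,0,0,0,0],
])

```text
time: 2.52
tool_pos: [0.5414, -0.0018, 0.2507]
tcp_rot: [0.133, -3.138, 0.001]
wrist_force: [-0.1, 1.2, -1.0]
width: -0.002
```

Run:
```python
from h import *
show();im=read_camera("wrist");cv2.imwrite("pics/w1.png",im[:,:,::-1])
for k,p in dict(b=(-.13,0),l=(0,.145),r=(0,-.145)).items():
    c,s=np.cos(TH),np.sin(TH);w=np.array([[c,-s],[s,c]])@p+O;print(k,proj("wrist",[*w,.122],1))
```

```text
t 2.52 st mm [-58.1  15.3] z 250.7 tooly deg in st 89.63 F [-0.1  1.2 -1. ] w -0.002 q [-0.05 -0.    1.87 -0.    1.28 -1.7 ]
b [229.56382766  96.38040686]
l [399.24082244 250.42699776]
r [ 67.4465611 251.9189458]
```

View pics/w1.png

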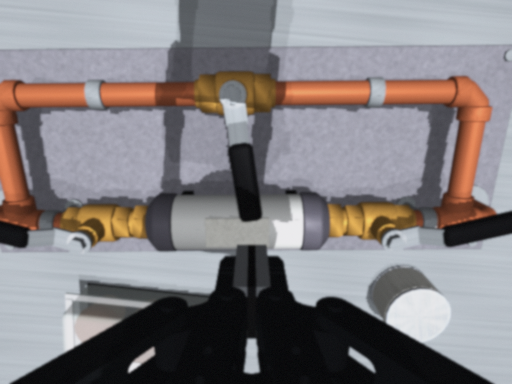

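The wrist view shows stems at bypass (233,93), left (395,240) and right (78,242). The bypass sleeve runs (241,146)-(250,218), and the inner sleeve ends are left (446,236) and right (27,236). I'll check these against the fit.

Run:
```python
from h import *
for z in(.105,.118,.124):
  print(z)
  for n,p in dict(b=(233,93),l=(395,240),r=(78,242),bi=(241,146),bt=(250,218),li=(446,236),ri=(27,236)).items(): print(n,(st(ray("wrist",*p,z,1))*1000).round(1))
```

```text
0.105
b [-132.1    1.8]
l [ -2.  147.8]
r [  -1.5 -143.7]
bi [-89.4   7.6]
bt [-24.3  14.8]
li [ -5.8 194. ]
ri [  -7.7 -189.4]
0.118
b [-132.4    2.5]
l [ -8.1 141.9]
r [  -7.6 -136.5]
bi [-91.5   8. ]
bt [-29.4  14.9]
li [-11.7 186. ]
ri [ -13.5 -180.2]
0.124
b [-132.5    2.8]
l [-10.9 139.2]
r [ -10.4 -133.1]
bi [-92.5   8.2]
bt [-31.8  14.9]
li [-14.5 182.3]
ri [ -16.2 -175.9]
```

>>> play_rows([
  [-0.008,-0.027,0,0,0],
  [0,-0.026,0,0,0],
  [0,0,0.05,0,0],
  [0,0,0.05,0,0],
  [0,0,0.05,0,0],
])

```text
time: 3.2
tool_pos: [0.5528, -0.0494, 0.1]
tcp_rot: [-0.144, 3.138, 0.001]
wrist_force: [0.9, 0.1, -0.5]
width: -0.003
```

>>> play_rows([
  [0,0,0,0,0],
  [0,0,0,0,0],
])

```text
time: 3.45
tool_pos: [0.5542, -0.0501, 0.1029]
tcp_rot: [-0.145, 3.137, -0.0]
wrist_force: [0.2, -0.1, 1.1]
width: 0.001
```

Run:
```python
from h import *
show()
def path(name,piv,a0,a1,side,r0,r1,d0,over,n,start):
    # side=+1: lever turns anticlockwise
    pts=[start]
    for i in range(n+1):
        u=i/n;a=a0+(a1-a0)*u;e=np.array([np.cos(a),np.sin(a)]);nn=side*np.array([-e[1],e[0]])
        h=10+11*abs(nn[0])+14.5*abs(nn[1])
        pts.append(np.array(piv)+e*(r0+(r1-r0)*u)-nn*(h-(over*u)))
    pts=np.array(pts,float);print(name,pts.round(0).tolist());print("tool",np.c_[-np.diff(pts[:,0]),np.diff(pts[:,1])].round(0).tolist())
s=read_state();path("byp",(-132,2),.11,np.pi/2,1,78,78,0,0,8,st(s["tool_pos"])*1000)
```

```text
t 3.45 st mm [-49.8 -33.9] z 102.9 tooly deg in st 90.06 F [ 0.2 -0.1  1.1] w 0.001 q [-0.14  0.16  1.99  0.    1.   -1.8 ]
byp [[-50.0, -34.0], [-52.0, -15.0], [-50.0, -1.0], [-50.0, 13.0], [-53.0, 27.0], [-59.0, 42.0], [-68.0, 55.0], [-80.0, 66.0], [-95.0, 74.0], [-111.0, 80.0]]
tool [[2.0, 19.0], [-2.0, 13.0], [0.0, 14.0], [3.0, 15.0], [6.0, 14.0], [9.0, 13.0], [12.0, 11.0], [14.0, 9.0], [16.0, 6.0]]
```

>>> play_rows([
  [0.002,0.019,0,0,0],
  [-0.001,0.013,0,0,0],
  [0,0.014,0,0,0],
  [0.003,0.015,0,0,0],
  [0.006,0.014,0,0,0],
])

```text
time: 4.08
tool_pos: [0.538, 0.0221, 0.1034]
tcp_rot: [-0.146, 3.134, -0.006]
wrist_force: [1.1, -8.6, -0.6]
width: 0.002
```

>>> play_rows([
  [0.009,0.013,0,0,0],
  [0.012,0.011,0,0,0],
  [0.014,0.009,0,0,0],
  [0.012,0.005,0,0,0],
  [0,0,0,0,0],
])

```text
time: 4.7
tool_pos: [0.4878, 0.0574, 0.1037]
tcp_rot: [-0.145, 3.133, 0.0]
wrist_force: [1.0, -1.5, 1.4]
width: -0.001
```

```bash
python3 -c "
from h import *
show();im=read_camera('wrist');cv2.imwrite('pics/w2.png',im[:,:,::-1])"
```

```text
t 4.7 st mm [-106.1   79.2] z 103.7 tooly deg in st 90.09 F [ 1.  -1.5  1.4] w -0.001 q [ 0.07  0.03  2.12 -0.    0.98 -1.6 ]
```

View pics/w2.png

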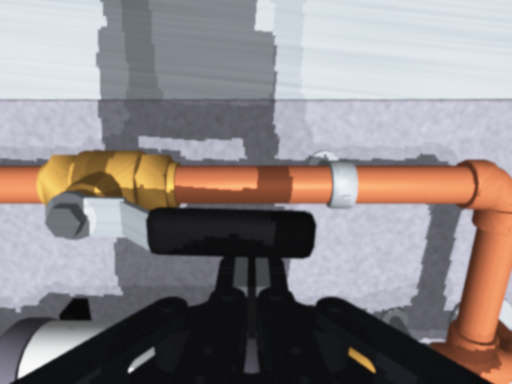

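The bypass sleeve now runs (150,231)-(315,232), parallel to its pipe. I'll push a few mm more to check that it is on its stop.

>>> play_rows([
  [0.003,0,0,0,0],
  [0,0,0,0,0],
])

```text
time: 5.0
tool_pos: [0.486, 0.0574, 0.1033]
tcp_rot: [-0.143, 3.132, 0.003]
wrist_force: [4.5, 2.5, 2.7]
width: 0.001
```

>>> play_rows([
  [0.002,0,0,0,0],
  [0,0,0,0,0],
])

```text
time: 5.25
tool_pos: [0.4852, 0.0575, 0.1034]
tcp_rot: [-0.143, 3.13, 0.003]
wrist_force: [7.5, 3.5, 1.4]
width: -0.0
```

```bash
python3 -c "
from h import *
show()
a=st(ray('wrist',150,231,.122,1));b=st(ray('wrist',314,232,.122,1));print(a,b,st(ray('wrist',68,215,.108,1)))"
```

```text
t 5.25 st mm [-108.7   79.5] z 103.4 tooly deg in st 90.0 F [7.5 3.5 1.4] w -0.0 q [ 0.07  0.03  2.13  0.    0.98 -1.6 ]
[-0.13334189  0.03894411] [-0.13284418  0.10314457] [-1.34598054e-01  1.10851277e-05]
```

>>> play_rows([
  [0.003,0,0,0,0],
  [0.003,0,0,0,0],
  [0,0,0,0,0],
])

```text
time: 5.62
tool_pos: [0.4851, 0.0574, 0.1039]
tcp_rot: [-0.142, 3.117, 0.004]
wrist_force: [24.4, 5.7, -16.1]
width: -0.002
```

>>> play_rows([
  [-0.035,0,0,0,0],
  [0,0,-0.06,0,0],
  [-0.025,0.035,-0.02,0,0],
  [-0.04,0.04,0,0,0],
  [-0.04,0.04,0,0,0],
])

```text
time: 6.25
tool_pos: [0.6046, 0.1844, 0.1819]
tcp_rot: [0.143, -3.138, -0.001]
wrist_force: [-0.3, -0.1, 0.1]
width: 0.003
```

>>> play_rows([
  [0,0.04,0,0,0],
  [0,0,0,0,0],
])

```text
time: 6.5
tool_pos: [0.5995, 0.2256, 0.1804]
tcp_rot: [0.149, -3.135, -0.001]
wrist_force: [0.0, 0.1, 0.0]
width: 0.003
```

```bash
python3 -c "
from h import *
show();im=read_camera('wrist');cv2.imwrite('pics/w3.png',im[:,:,::-1])"
```

```text
t 6.5 st mm [ 20.4 236.5] z 180.4 tooly deg in st 90.23 F [0.  0.1 0. ] w 0.003 q [ 0.32  0.24  1.73  0.    1.17 -1.35]
```

View pics/w3.png

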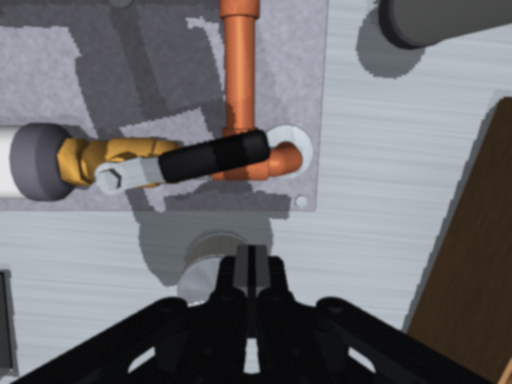

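The left lever's sleeve runs (165,165)-(265,145). The fingertip is on its far side and clear of it.

>>> play_rows([
  [-0.004,-0.002,0.04,0,0],
  [0,0,0.038,0,0],
  [0,0,0,0,0],
])

```text
time: 6.92
tool_pos: [0.6008, 0.2188, 0.0992]
tcp_rot: [0.142, -3.129, 0.004]
wrist_force: [0.3, -0.1, 0.4]
width: -0.001
```

```bash
cat >> h.py <<'E'
def path(piv,a0,a1,side,r,n,start):
    pts=[start]
    for a in np.linspace(a0,a1,n+1):
        e=np.array([np.cos(a),np.sin(a)]);nn=side*np.array([-e[1],e[0]])
        pts.append(np.array(piv)+e*r-nn*(10+14*abs(nn[0])+14.5*abs(nn[1])))
    pts=np.array(pts,float);print(pts.round(0).tolist());print("tool",np.c_[-np.diff(pts[:,0]),np.diff(pts[:,1])].round(0).tolist())
E
python3 -c "
from h import *
show();path((-2,147),np.pi/2+.25,np.pi,1,78,8,st(read_state()['tool_pos'])*1000)"
```

```text
t 6.92 st mm [ 21.1 229.7] z 99.2 tooly deg in st 89.98 F [ 0.3 -0.1  0.4] w -0.001 q [ 0.31  0.31  1.8  -0.    1.04 -1.35]
[[21.0, 230.0], [5.0, 229.0], [-7.0, 230.0], [-20.0, 228.0], [-33.0, 225.0], [-45.0, 219.0], [-57.0, 210.0], [-67.0, 199.0], [-75.0, 186.0], [-80.0, 172.0]]
tool [[16.0, -0.0], [12.0, 1.0], [13.0, -1.0], [13.0, -4.0], [12.0, -6.0], [11.0, -9.0], [10.0, -11.0], [8.0, -13.0], [5.0, -15.0]]
```

>>> play_rows([
  [0.016,0,0,0,0],
  [0.012,0.001,0,0,0],
  [0.013,-0.001,0,0,0],
  [0.013,-0.004,0,0,0],
  [0.012,-0.006,0,0,0],
])

```text
time: 7.55
tool_pos: [0.5438, 0.2061, 0.1071]
tcp_rot: [-0.145, 3.126, 0.004]
wrist_force: [8.4, 2.3, -0.5]
width: 0.002
```

>>> play_rows([
  [0.011,-0.009,0,0,0],
  [0.01,-0.011,0,0,0],
  [0.008,-0.013,0,0,0],
  [0.005,-0.015,0,0,0],
  [0,0,0,0,0],
])

```text
time: 8.18
tool_pos: [0.5123, 0.1549, 0.1067]
tcp_rot: [-0.143, 3.131, 0.004]
wrist_force: [0.8, 1.9, 1.7]
width: -0.002
```

>>> play_rows([
  [0,-0.004,0,0,0],
  [0,0,0,0,0],
])

```text
time: 8.43
tool_pos: [0.5117, 0.1515, 0.1056]
tcp_rot: [-0.144, 3.134, 0.004]
wrist_force: [0.2, 5.8, 4.5]
width: -0.002
```

```bash
python3 -c "
from h import *
show();im=read_camera('wrist');cv2.imwrite('pics/w4.png',im[:,:,::-1])"
```

```text
t 8.43 st mm [-73.8 170.7] z 105.6 tooly deg in st 90.03 F [0.2 5.8 4.5] w -0.002 q [ 0.24  0.11  2.03  0.    0.99 -1.42]
```

View pics/w4.png

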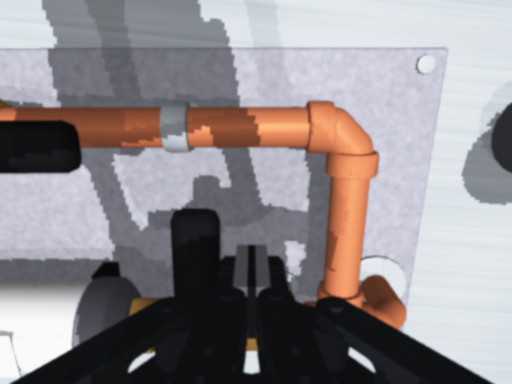

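The left sleeve at (195,210)-(195,290) is square to its pipe, and the bypass sleeve at upper left is in line. I'll push on until it meets the stop.

>>> play_rows([
  [0,-0.003,0,0,0],
  [0,-0.003,0,0,0],
  [0,0,0,0,0],
])

```text
time: 8.85
tool_pos: [0.5116, 0.149, 0.1052]
tcp_rot: [-0.142, 3.136, 0.013]
wrist_force: [-2.6, 17.5, 5.4]
width: -0.002
```

```bash
python3 -c "
from h import *
show()"
```

```text
t 8.85 st mm [-74.1 168.2] z 105.2 tooly deg in st 89.94 F [-2.6 17.5  5.4] w -0.002 q [ 0.23  0.11  2.03  0.01  0.99 -1.43]
```

>>> play_rows([
  [0,0.035,0,0,0],
  [0,0,-0.05,0,0],
  [0,0,-0.03,0,0],
  [-0.02,-0.048,0,0,0],
  [-0.02,-0.048,0,0,0],
])

```text
time: 9.48
tool_pos: [0.5566, 0.0864, 0.1842]
tcp_rot: [-0.149, 3.137, -0.001]
wrist_force: [0.9, 0.2, -0.7]
width: 0.002
```

>>> play_rows([
  [-0.02,-0.048,0,0,0],
  [-0.02,-0.048,0,0,0],
  [-0.019,-0.048,0,0,0],
  [0,-0.048,0,0,0],
  [0,-0.048,0,0,0],
])

```text
time: 10.1
tool_pos: [0.6366, -0.1481, 0.1829]
tcp_rot: [0.145, -3.136, 0.001]
wrist_force: [0.5, 0.7, -0.1]
width: 0.001
```

>>> play_rows([
  [0,-0.048,0,0,0],
  [0,-0.045,0,0,0],
  [0,0,0,0,0],
])

```text
time: 10.48
tool_pos: [0.6448, -0.2424, 0.1829]
tcp_rot: [0.139, -3.137, 0.002]
wrist_force: [-0.4, 0.4, 0.7]
width: 0.001
```

```bash
python3 -c "
from h import *
show();im=read_camera('wrist');cv2.imwrite('pics/w5.png',im[:,:,::-1])"
```

```text
t 10.47 st mm [  23.  -233.6] z 182.9 tooly deg in st 89.84 F [-0.4  0.4  0.7] w 0.001 q [-0.39  0.32  1.62 -0.    1.2  -2.05]
```

View pics/w5.png

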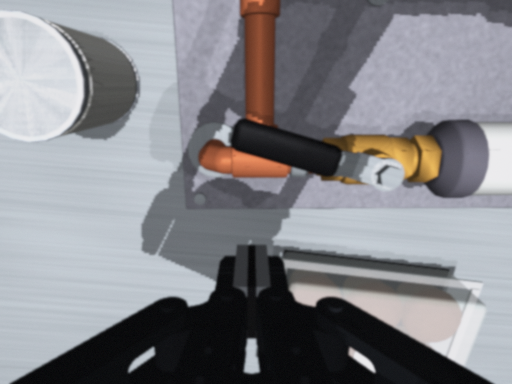

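The right lever's sleeve runs (238,133)-(338,158). The fingertip is on its far side and clear, so I'll run the mirrored path.

>>> play_rows([
  [0,0.003,0.04,0,0],
  [0,0.003,0.04,0,0],
  [0,0,0,0,0],
])

```text
time: 10.9
tool_pos: [0.6415, -0.23, 0.0987]
tcp_rot: [0.147, -3.129, -0.007]
wrist_force: [-0.6, -0.3, -0.7]
width: -0.002
```

```bash
python3 -c "
from h import *
show();path((-2,-144),-np.pi/2-.26,-np.pi,-1,78,8,st(read_state()['tool_pos'])*1000)"
```

```text
t 10.9 st mm [  20.7 -221. ] z 98.7 tooly deg in st 90.14 F [-0.6 -0.3 -0.7] w -0.002 q [-0.38  0.39  1.7   0.    1.07 -2.05]
[[21.0, -221.0], [4.0, -226.0], [-8.0, -227.0], [-21.0, -225.0], [-33.0, -222.0], [-46.0, -215.0], [-57.0, -207.0], [-67.0, -196.0], [-75.0, -183.0], [-80.0, -168.0]]
tool [[16.0, -5.0], [12.0, -1.0], [13.0, 2.0], [13.0, 4.0], [12.0, 6.0], [11.0, 9.0], [10.0, 11.0], [8.0, 13.0], [5.0, 14.0]]
```

>>> play_rows([
  [0.016,-0.005,0,0,0],
  [0.012,-0.001,0,0,0],
  [0.013,0.002,0,0,0],
  [0.013,0.004,0,0,0],
  [0.012,0.006,0,0,0],
])

```text
time: 11.52
tool_pos: [0.583, -0.2344, 0.107]
tcp_rot: [-0.142, 3.127, -0.006]
wrist_force: [7.9, -0.3, -0.8]
width: -0.001
```

>>> play_rows([
  [0.011,0.009,0,0,0],
  [0.01,0.011,0,0,0],
  [0.008,0.013,0,0,0],
  [0.005,0.014,0,0,0],
  [0,0,0,0,0],
])

```text
time: 12.15
tool_pos: [0.543, -0.191, 0.1069]
tcp_rot: [-0.144, 3.131, -0.006]
wrist_force: [1.8, -3.3, 1.5]
width: -0.001
```

>>> play_rows([
  [0,0.004,0,0,0],
  [0,0,0,0,0],
])

```text
time: 12.4
tool_pos: [0.542, -0.1876, 0.106]
tcp_rot: [-0.144, 3.134, -0.006]
wrist_force: [0.7, -3.7, 3.4]
width: -0.001
```

```bash
python3 -c "
from h import *
show()"
```

```text
t 12.4 st mm [ -74.4 -169.8] z 106.0 tooly deg in st 90.03 F [ 0.7 -3.7  3.4] w -0.001 q [-0.38  0.18  1.95 -0.    1.01 -2.04]
```

>>> play_rows([
  [0,0.003,0,0,0],
  [0,0.003,0,0,0],
  [0,0,0,0,0],
])

```text
time: 12.78
tool_pos: [0.5418, -0.186, 0.1061]
tcp_rot: [-0.146, 3.133, -0.018]
wrist_force: [0.2, -19.0, 2.0]
width: -0.004
```

>>> play_rows([
  [0,0.003,0,0,0],
  [0,0,0,0,0],
])

```text
time: 13.02
tool_pos: [0.5418, -0.1858, 0.1062]
tcp_rot: [-0.147, 3.132, -0.025]
wrist_force: [1.1, -27.8, -0.7]
width: -0.0
```

At the stop. I'll retreat, rise and look at all three levers.

>>> play_rows([
  [0,-0.035,0,0,0],
  [0,0,-0.05,0,0],
  [0,0,-0.05,0,0],
  [0,0,-0.05,0,0],
  [0,0.045,0,0,0],
])

```text
time: 13.65
tool_pos: [0.5414, -0.1692, 0.2596]
tcp_rot: [-0.137, 3.129, -0.006]
wrist_force: [-0.3, 1.3, 0.2]
width: -0.001
```

>>> play_rows([
  [0,0.05,0,0,0],
  [0,0.05,0,0,0],
  [0,0.05,0,0,0],
  [0,0,0,0,0],
  [0,0,0,0,0],
])

```text
time: 14.28
tool_pos: [0.5246, -0.0175, 0.2534]
tcp_rot: [0.145, -3.138, 0.001]
wrist_force: [0.6, 0.6, 0.2]
width: 0.001
```

```bash
python3 -c "
from h import *
show();im=read_camera('wrist');cv2.imwrite('pics/w6.png',im[:,:,::-1])
im=read_camera('side');cv2.imwrite('pics/s6.png',cv2.resize(im[:,:,::-1],(800,600)))"
```

```text
t 14.28 st mm [-76.3   1.3] z 253.4 tooly deg in st 90.07 F [0.6 0.6 0.2] w 0.001 q [-0.08 -0.04  1.89 -0.    1.28 -1.74]
```

View pics/w6.png

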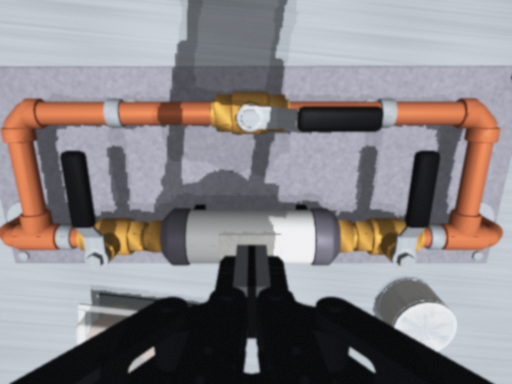

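View pics/s6.png

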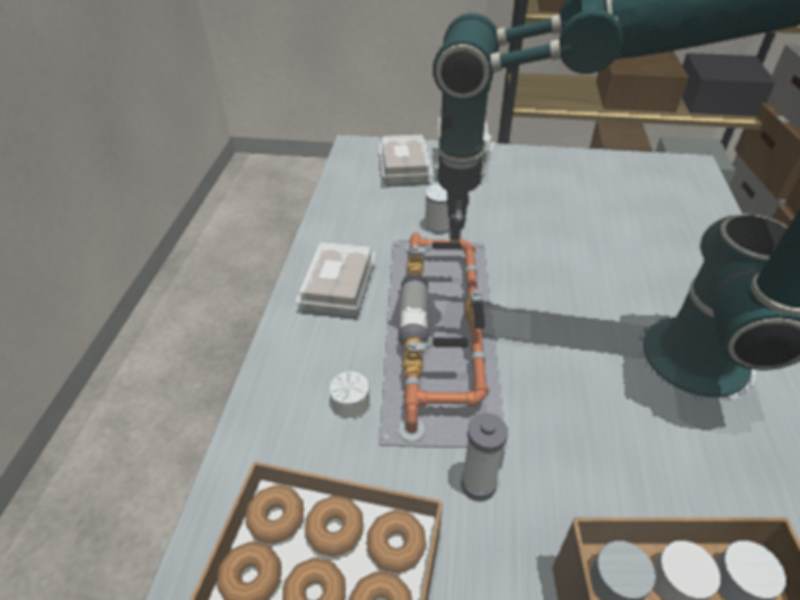

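The wrist view shows the bypass sleeve (300,119)-(381,118) in line. The left (417,225)-(428,152) and right (84,225)-(73,152) sleeves lean symmetrically, as their outward tilt in perspective would suggest. In the side view everything is still in place. I'll check the angles numerically.

```bash
python3 -c "
from h import *
# tips/inner ends on the top face; side walls visible, so use outer-edge top points too
for n,a,b in [('b',(300,119),(381,118)),('l',(417,225),(428,152)),('r',(84,225),(73,152))]:
    A,B=[st(ray('wrist',*p,.122,1))*1000 for p in(a,b)];d=B-A;print(n,A.round(),B.round(),np.linalg.norm(d).round(),np.degrees(np.arctan2(d[1],d[0])).round(1))
c,s=np.cos(TH),np.sin(TH);R=np.array([[c,-s],[s,c]])
for y,q in((147,1),(-144,-1)):
  for r in(37,105):
    print('expected at shut',y,r,[proj('wrist',[*(R@np.array([-.002-r/1e3,y/1e3])+O),z],1).round(0) for z in(.112,.124)])
"
```

```text
b [-130.   37.] [-131.  101.] 63.0 90.6
l [-40. 142.] [-104.  141.] 63.0 -179.7
r [ -41. -145.] [-104. -144.] 63.0 179.4
expected at shut 147 37 [array([417., 222.]), array([424., 227.])]
expected at shut 147 105 [array([429., 146.]), array([437., 148.])]
expected at shut -144 37 [array([ 90., 222.]), array([ 84., 228.])]
expected at shut -144 105 [array([ 79., 146.]), array([ 71., 149.])]
```

All three levers are within 1° of target, and the robot is clear of everything.

```bash
python3 -c "
from workcell import *
print(finish_job())"
```

```text
the job is handed in; nothing more can be done
None
```

The filter is in bypass and the job is handed in. I pushed the bypass lever fully open first, then shut the left valve and then the right. Each was pushed from one side with the closed fingertip until it met its hard stop.

- **Levers:** the last wrist picture puts the bypass lever 0.6° from in line with its pipe. The left and right levers are 0.3° and 0.6° from square across theirs. The allowed error is about 9°.
- **Forces:** the highest wrist-force readings were about 30 N, when I pushed against the stops.
- **Other items:** the spare cartridge, small tin, tall tin and muffin pack looked unmoved in the side picture. I checked this by eye, not by measurement. The gripper partly hid the tall tin, but the arm stayed well clear of it.
- **Time and contact:** I handed in at about 14 s of the 56 s allowed, with the robot clear of everything.
- **Disagreement:** the first station fit from the top camera was about 2 mm off in x and y against the close wrist view. I corrected for that before pushing.

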